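# Turn the battery caddy round and snap the latch box shut

## Robot

A 6-joint arm with a two-finger parallel gripper is mounted at the origin on the work surface. World frame = base frame: x ahead of the robot, y to its left, z up, the work surface at z = 0. Lengths are in m, angles in degrees, forces in N, time in s.
With the tool pointing down it reaches from about 0.4 to 0.825 m from the base axis. Payload 7 kg.
Tool frame: the origin (TCP) lies midway between the tips of the shut fingers; the grasp point (between the pads) lies 19 mm behind it; x points along the fingers, z is the direction in which the jaws open and shut, and the axes are right-handed (so a half turn about x gives the same grasp; the last joint's range is limited). The gripper opens to 88 mm and grips with 3 to 60 N. Pads are 19 mm wide; open, the fingers measure 130 mm over their backs; the gripper's body (78 mm by 193 mm) begins 47 mm behind the grasp point.
Start: joints at [85.147, 20.546, 0.682, 0, -70.136, -16.507], TCP at [0.246, 0.629, 0.227] pointing down, gripper open.
Joint ranges: [-176.03, 176.03], [-82.01, 121.73], [-58.28, 71.71], [-173.87, 95.51], [-174.79, -0.11], [-173.66, 173.66]. Speed limits (degrees/s): [136.94, 136.94, 172.46, 180, 180, 180].

## Interface

Orientations are given as [roll, pitch, yaw] about the fixed x, y, z axes, in that order (R = Rz(yaw) Ry(pitch) Rx(roll)).
In Python, from plant import get_state, capture, close_job gives the robot as it stands.
- The arm moves only by the tool play_rows, never from a script. Its argument "series" is one flat list of numbers, 4 for each row, row after row: the shift along the tool's x, y, z in m, then the turn about the tool's x in rad. In form: [tx, ty, tz, spin, tx, ty, tz, spin, ...]. A call has exactly 5 rows; each row shifts and turns the commanded pose from where the row before left it, along the tool's axes as they then stand; what a row does not reach is not made up. A row lasts 1/12 s, in which the tool goes at most 41.7 mm and 7.16 degrees, less where a joint would pass 70% of its speed; a pose out of reach is approached as far as the arm can. A call is refused whole if a number of a shift passes 0.0417 or a number of a turn 0.125, either way. A call with a gripper value outside its range is refused whole. "jaw" is the opening in per cent of the stroke, from 0 (shut) to 100 (fully open), set as the call begins (left out, the last holds). The fingers move at their own pace and stop on an object; "squeeze" is the grip in N (left out, the last holds). Time passes only in rows, so rows that do not move let the fingers close, or fill a call up. It gives the time, the measured TCP pose, the force and the opening at its end, in the units of the state.
- get_state(): the state, without advancing time (a new reading comes with each control period).
- capture(name): name is "side" or "top"; returns a dict with "img" (480x640x3 uint8, blue, green, red), "K" (3x3 intrinsics, pixels), "world_from_camera" (4x4, takes a point from camera to world coordinates). Camera axes: x right, y down, z forward; pixel columns grow to the right and rows downward; lengths in m; the calibration is good to about 2 mm. A picture is of the moment at which its call begins. There is no depth.
- close_job(): hands the job in, once; it reports no verdict.
The state is a dict: "time_s": time; "joints": joint angles; "qd": joint speeds; "joint_torque": joint torques, N m; "tcp_pos": TCP position; "eef_rot": TCP orientation; "contact_force": force on the tool from outside, world axes, zero at the start; "moment": the same for the moment, N m; "gripper_width": finger opening in m.
Only numpy, scipy, OpenCV 4.12 (cv2) and the standard library are available. Lean on these libraries where they do the work, as an engineer would, in place of code of your own. Each camera call takes 0.05 s, during which the arm holds its last target.

## Task

The white battery caddy sits the wrong way round in the open sky-blue latch box, so the block under the lid would hit its upright batteries. Lift it right out of the box, turn it half a turn and set it back flat on the box floor with the upright batteries at the hinge side; let go of it, then swing the lid over and push it down against its gasket until the front clip snaps over its edge, and let go. Leave the other things on the shelf where they are.

Things in the scene. Friction and masses are not known exactly. Their poses are not given: they have to be found in the camera images.
- box: Sky-blue plastic latch box, fixed to the shelf, 150 (x) x 140 (y) x 80 mm high outside, walls and floor 5 mm, so the inside is 140 x 130 mm and its floor lies 5 mm above the origin. A black rubber gasket on the rim stands up to 86.5 mm above the origin. Origin: centre of the underside; +x points to the hinge side (away from the robot at yaw 0), -x to the front side with the clip, z up.
- caddy: White battery caddy, loose, 0.2-0.4 kg, in the box with 3 mm play all round: tray 134 (x) x 124 (y) x 28 mm high, walls and floor 3 mm, a grip fin in its middle, six upright grey batteries in a row across its +x end (x 42 to 62 mm), low -x end. Origin: centre of the underside. Starts with its +x along the box's -x; must end with +x along the box's +x. Turning, its corners sweep a 91 mm radius.
- caddy_grip (a point): Centre of the top of the caddy's grip fin, 66 mm above the caddy's underside, on its middle. The fin is 40 mm long (caddy x) and 12 mm thick (y); either side of it (y) 55 mm is free down to the tray floor.
- caddy_batteries (a point): Top of the middle of the row of upright batteries: 52 mm along the caddy's +x, 62 mm above its underside.
- lid (a joint): Lid angle, rad: 0 shut and held by the clip, 1.57 upright; starts at 1.75 to 2.0, leaning back; stops at 2.05; -0.02 when pressed hardest. Hinge stiff (0.17 N m): the lid stays where left. Unlatched, the gasket pushes it back to about 0.02 to 0.03. Plate 152 x 146 x 8 mm; under it a block 120 to 138 mm from the hinge, 90 mm wide, reaching 38 mm below the mid-plane, clears only the caddy's low end.
- lid_hinge (a point): Middle of the lid's hinge axis, which runs along the box's y, 78 mm along the box's +x and 85.5 mm above the box's origin, in the lid's mid-plane. The open lid stands here, so before turning the lifted caddy draw it some 50 mm towards the front.
- lid_press (a point): Centre of the top of the raised press pad (26 x 50 mm) on the lid's outer face, 120 mm from the hinge axis, 7 mm off the mid-plane. Moves with the lid; 92.5 mm above the box's origin when shut. Over the last 10 mm it takes up to 16 N downward here; the clip catches when the lid is pushed 0 to 1 mm past shut.
- lid_edge (a point): Middle of the lid's free front edge, 156 mm from the hinge axis on the lid's mid-plane. Moves with the lid.
- clip (a joint): Spring clip on the middle of the box's front wall, 34 mm wide, its sloped nose reaching over the rim up to 105 mm above the box's origin. Value in m: 0 home; the lid's edge pushes it outward (to the front) by about 7 mm and it springs back to 0 over the lid's edge when it catches. The clip needs no handling.
- clip_nose (a point): Inner tip of the clip's nose, at its flat underside, 89.9 mm above the box's origin; the latched lid's edge lies under it.
- remote_a: Bystander: grey slab remote control 150 x 45 x 18 mm. Origin: centre of the underside.
- remote_b: Bystander: a second, matching grey remote control. Origin: centre of the underside.
- spoon_rest: Bystander: spoon-shaped stainless steel remote rest, bowl 92 mm across, 9 mm high, handle reaching 145 mm from the bowl's centre. Lies beside the box. Origin: under the bowl's centre.
- planter: Bystander: white ceramic planter, 92 mm across, 75 mm high with leaves up to 120 mm. Stands beside the box, on the other side from the rest. Origin: centre of the underside.
- case_low: Bystander: lower flat game case of a stack of two, 190 x 135 x 15 mm. Origin: centre of the underside.
- case_top: Bystander: upper game case of the stack, same size.
- mug: Bystander: ceramic mug 80 mm across, 92 mm high. Origin: centre of the underside.
There are look-alikes about, which are no part of the job. Of the things that look like the box, the largest one is meant.

How it is judged:
By the outcome, as a careful person would: the job done as asked, in the order asked, and still so for the second after the job is handed in, with the robot touching nothing.
It also fails if it takes over 66 s, if anything falls off the work surface, if the arm or the gripper's body presses on something with over 40 N, if the wrist force passes 120 N, or if a joint passes its speed limit or range.

## Working session

There is one attempt and no reset: what is moved stays moved. The work goes in short steps, Python scripts to look and compute and a tool call to move; the robot and the scene stay as the last step left them, time stands still between calls to the robot, and variables do not carry over. Pictures are saved under pics/ and viewed, and the job is handed in when it is done.

Besides the shell and the picture viewer there is one more tool, called as a command line: name --argument value ..., lists and objects as JSON in quotes. play_rows: Moves the arm, as the interface text tells. Its arguments: {"type":"object","properties":{"series":{"type":"array","items":{"type":"number"}},"jaw":{"type":"number"},"squeeze":{"type":"number"}},"required":["series"]}

```bash
ls; mkdir -p pics
python3 - <<'E'
from plant import get_state, capture
import cv2,numpy as np,pickle
print(get_state())
for n in ("side","top"):
    c=capture(n); cv2.imwrite(f"pics/{n}0.png",c["img"]); pickle.dump(c,open(f"pics/{n}0.pkl","wb"))
    print(n,c["K"],np.round(c["world_from_camera"],4))
E
```

```text
pics
{'time_s': 0.0, 'joints': array([ 8.51466356e+01,  2.05921130e+01,  6.35374532e-01, -2.06635117e-02,
       -7.01373038e+01, -1.65064885e+01]), 'qd': array([-0.08708887,  0.03868075, -0.02107803, -0.00974974, -0.09096875,
        0.12167338]), 'joint_torque': array([-1.60184412e-03, -5.82725644e+01,  2.93060732e+01,  6.99739739e+00,
        6.95276249e-03, -1.65095321e-04]), 'tcp_pos': array([0.2456998 , 0.62817207, 0.2256255 ]), 'eef_rot': array([   4.83732058,   89.90397183, -106.52956913]), 'contact_force': array([-0.21436502, -0.0673164 ,  0.15286202]), 'moment': array([-0.01861583,  0.02900448, -0.02146418]), 'gripper_width': 0.08752096721000052}
side [[526.24313569   0.         319.1495503 ]
 [  0.         526.24313569 241.0696037 ]
 [  0.           0.           1.        ]] [[-0.9974 -0.0395  0.0598  0.4001]
 [-0.0716  0.5971 -0.799   1.0987]
 [-0.0042 -0.8012 -0.5984  0.9226]
 [ 0.      0.      0.      1.    ]]
top [[506.56023167   0.         316.26314875]
 [  0.         506.56023167 239.6544654 ]
 [  0.           0.           1.        ]] [[-0.008  -0.9971  0.076   0.406 ]
 [-0.9999  0.0072 -0.0111  0.0092]
 [ 0.0106 -0.0761 -0.997   1.4809]
 [ 0.      0.      0.      1.    ]]
```

View pics/side0.png

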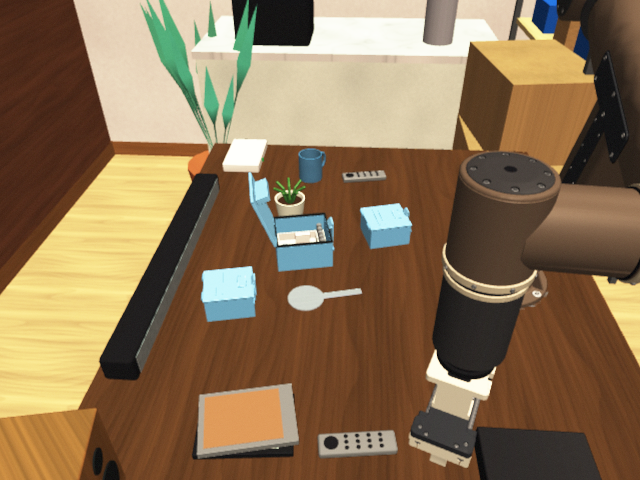

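View pics/top0.png

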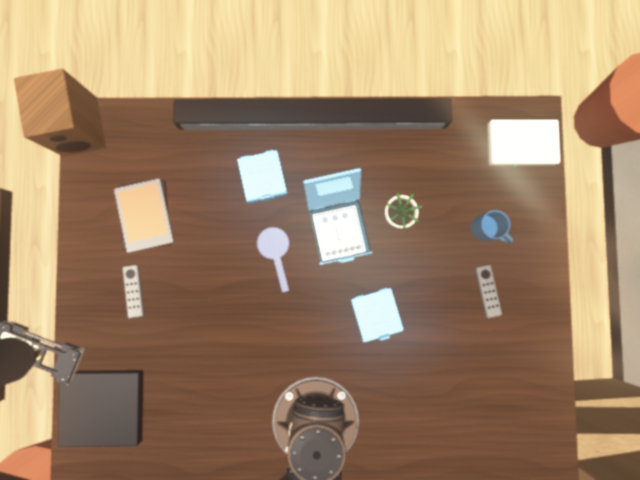

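Three box-like things in the top view: open at (340,230), shut at (262,176) and shut at (378,314). The open one with the caddy inside looks largest; I'll confirm this in an enlarged crop.

Run:
```python
import cv2,pickle
c=pickle.load(open("pics/top0.pkl","rb"))["img"]
cv2.imwrite("pics/topc.png",cv2.resize(c[150:350,220:460],None,fx=3,fy=3,interpolation=cv2.INTER_CUBIC))
cv2.imwrite("pics/topz.png",cv2.resize(c[160:275,290:385],None,fx=6,fy=5.2,interpolation=cv2.INTER_CUBIC))
c=pickle.load(open("pics/side0.pkl","rb"))["img"]
cv2.imwrite("pics/sidez.png",cv2.resize(c[170:280,240:345],None,fx=5,fy=5,interpolation=cv2.INTER_CUBIC))
```

```text
(no output)
```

View pics/topc.png

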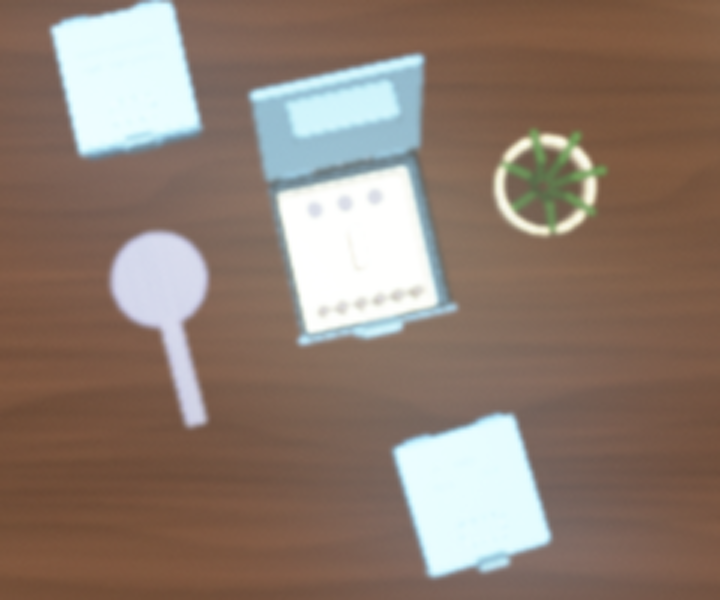

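View pics/topz.png

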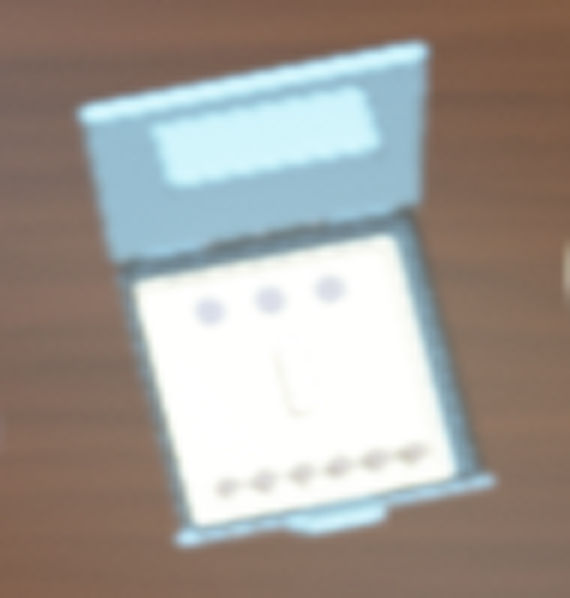

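View pics/sidez.png

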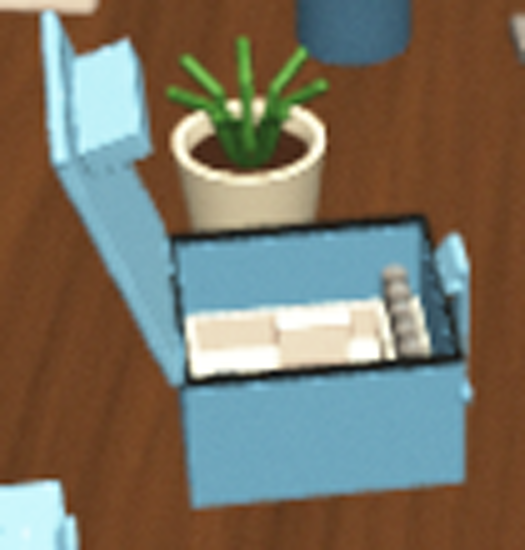

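```bash
cat > h.py <<'E'
import numpy as np,cv2,pickle
from scipy.optimize import least_squares
def proj(c,P):
    T=np.linalg.inv(c["world_from_camera"]); P=np.atleast_2d(P)
    q=(P@T[:3,:3].T+T[:3,3])@c["K"].T
    return q[:,:2]/q[:,2:]
def Rz(a): return np.array([[np.cos(a),-np.sin(a),0],[np.sin(a),np.cos(a),0],[0,0,1.]])
def box2w(b,P): return np.atleast_2d(P)@Rz(b[2]).T+np.array([b[0],b[1],0])
def lidp(a,r,y,o): # r from hinge, o offset outward (up when shut)
    return [0.078-r*np.cos(a)+o*np.sin(a), y, 0.0855+r*np.sin(a)+o*np.cos(a)]
E
python3 - <<'E'
from h import *
t=pickle.load(open("pics/top0.pkl","rb")); s=pickle.load(open("pics/side0.pkl","rb"))
su=lambda p:[(p[0]+.5)/5-.5+240,(p[1]+.5)/5-.5+170]
tu=lambda p:[(p[0]+.5)/6-.5+290,(p[1]+.5)/5.2-.5+160]
g=.0865;X,Y=.0745,.0695
side=[((172,237),(X,-Y,g)),((427,215),(-X,-Y,g)),((463,358),(-X,Y,g)),((185,384),(X,Y,g)),((193,507),(.075,.07,0)),((465,482),(-.075,.07,0))]
top=[((125,270),(X,Y,g)),((412,212),(X,-Y,g)),((478,475),(-X,-Y,g))]
tl=[((80,108),73),((428,45),-73)]
def f(p):
    r=[]
    for u,P in side: r+=list(proj(s,box2w(p,P))[0]-su(u))
    for u,P in top: r+=list(proj(t,box2w(p,P))[0]-tu(u))
    for u,y in tl: r+=list(proj(t,box2w(p,lidp(p[3],.156,y/1e3,0)))[0]-tu(u))
    return np.array(r)
o=least_squares(f,[.6,-.05,.15,1.85],loss='soft_l1'); print(o.x,np.degrees(o.x[2:])); print(np.round(f(o.x),1).reshape(-1,2))
b=o.x; np.save("box.npy",b)
def draw(c,off,wh,sc,name):
    im=cv2.resize(c["img"][off[1]:off[1]+wh[1],off[0]:off[0]+wh[0]],None,fx=sc,fy=sc,interpolation=cv2.INTER_CUBIC)
    def L(pts,col):
        q=(proj(c,box2w(b,np.array(pts)))+.5-off)*sc-.5
        cv2.polylines(im,[np.int32(np.round(q*8))],True,col,1,cv2.LINE_AA,3)
    for x,y,z,col in((.075,.07,.0865,(0,0,255)),(.07,.065,.0865,(0,255,255)),(.075,.07,0,(0,255,0))):
        L([(x,y,z),(x,-y,z),(-x,-y,z),(-x,y,z)],col)
    a=b[3]
    L([lidp(a,.004,.073,0),lidp(a,.156,.073,0),lidp(a,.156,-.073,0),lidp(a,.004,-.073,0)],(255,0,255))
    L([lidp(a,r,y,-.038) for r,y in((.12,.045),(.138,.045),(.138,-.045),(.12,-.045))],(255,0,255))
    for x,y in ((-.020,.006),(.02,.006),(.02,-.006),(-.02,-.006)):pass
    L([(x,y,.071) for x,y in ((-.020,.006),(.02,.006),(.02,-.006),(-.02,-.006))],(255,0,0))
    L([(x,y,.033) for x,y in ((-.067,.062),(.067,.062),(.067,-.062),(-.067,-.062))],(255,0,0))
    L([(x,y,.067) for x,y in ((-.062,.06),(-.042,.06),(-.042,-.06),(-.062,-.06))],(0,128,0))
    cv2.imwrite(name,im)
draw(t,np.array([290,160]),(95,115),5,"pics/to.png")
draw(s,np.array([240,170]),(105,110),5,"pics/so.png")
E
```

```text
[ 0.53473851 -0.07197321  0.20594249  1.92870945] [ 11.79963543 110.50691162]
[[-0.8 -0.4]
 [ 0.3 -0.1]
 [ 0.6  0.1]
 [ 0.  -0.4]
 [-0.1  0.4]
 [ 0.   0.5]
 [-0.8 -1. ]
 [ 0.3 -0.3]
 [ 1.1  1.4]
 [ 0.3  0. ]
 [-0.7  0. ]]
```

View pics/to.png

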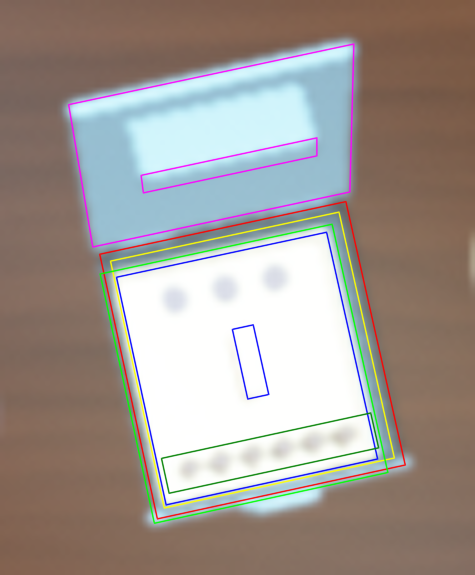

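View pics/so.png

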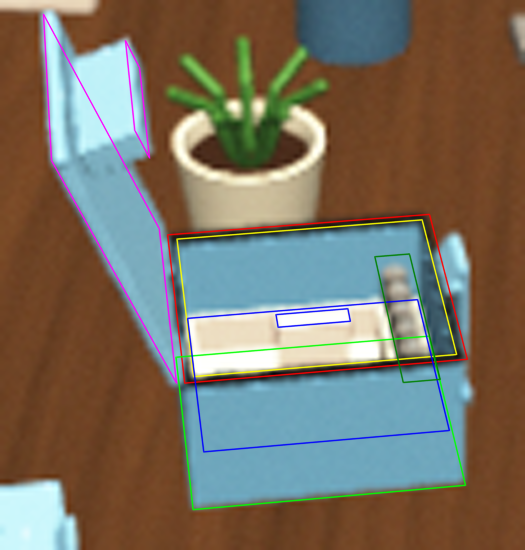

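```bash
cat >> h.py <<'E'
from scipy.spatial.transform import Rotation as Ro
def R_of(s): return Ro.from_euler('xyz',s["eef_rot"],degrees=True).as_matrix()
def rep(target,psi=None,u=None):
    """shift to target in tool axes; spin needed so tool z points at world angle psi"""
    from plant import get_state
    s=get_state(); R=R_of(s); d=np.array(target)-s["tcp_pos"]
    ps=np.degrees(np.arctan2(R[1,2],R[0,2]))
    print("t",round(s["time_s"],2),"tcp",np.round(s["tcp_pos"],4),"psi",round(ps,2),"tilt",np.round(R[:,0],4),"j",np.round(s["joints"],1),"F",np.round(s["contact_force"],1),"w",round(s["gripper_width"],4))
    print("tool shift mm",np.round(R.T@d*1e3,1), "spin rad", None if psi is None else round(np.radians((ps-psi+180)%360-180),4))
def bt(x,y,z): 
    return box2w(np.load('box.npy'),[x,y,z])[0]
E
python3 - <<'E'
from h import *
b=np.load('box.npy')
rep(bt(0,0,.2256),np.degrees(b[2])+90)
E
```

```text
t 0.1 tcp [0.2457 0.6282 0.2257] psi -111.37 tilt [-4.0e-04 -1.4e-03 -1.0e+00] j [ 85.1  20.6   0.6  -0.  -70.1 -16.5] F [-0.5 -0.3 -0.2] w 0.0877
tool shift mm [  1.  524.3 546.8] spin rad 2.5627
```

play_rows --series '[0,0.026,0.027,0,0,0.026,0.027,0,0,0.026,0.027,0,0,0.026,0.027,0,0,0.026,0.027,0]' --jaw 52

```text
time_s: 0.52
tcp_pos: [0.3179, 0.4536, 0.2261]
eef_rot: [-1.9, 90.0, -113.2]
contact_force: [0.8, 0.9, 0.9]
gripper_width: 0.0599
```

play_rows --series '[0,0.026,0.027,0,0,0.026,0.027,0,0,0.026,0.027,0,0,0.026,0.027,0,0,0.026,0.027,0]'

```text
time_s: 0.93
tcp_pos: [0.3897, 0.2805, 0.2265]
eef_rot: [-55.7, 90.0, -167.1]
contact_force: [0.7, 0.4, -0.4]
gripper_width: 0.0452
```

play_rows --series '[0,0.026,0.027,0,0,0.026,0.027,0,0,0.026,0.027,0,0,0.026,0.027,0,0,0.026,0.027,0]'

```text
time_s: 1.35
tcp_pos: [0.4616, 0.1075, 0.2266]
eef_rot: [176.3, 90.0, 64.9]
contact_force: [0.8, 0.7, 0.5]
gripper_width: 0.0457
```

play_rows --series '[0,0.026,0.027,0,0,0.026,0.027,0,0,0.026,0.027,0,0,0.026,0.027,0,0,0.026,0.027,0]'

```text
time_s: 1.77
tcp_pos: [0.5336, -0.0656, 0.2264]
eef_rot: [-113.6, 90.0, 135.1]
contact_force: [1.1, 1.2, 0.4]
gripper_width: 0.0453
```

play_rows --series '[0,0,0,0.12,0,0,0,0.12,0,0,0,0.12,0,0,0,0.12,0,0,0,0.12]'

```text
time_s: 2.18
tcp_pos: [0.5332, -0.064, 0.2261]
eef_rot: [-31.4, 89.9, -177.5]
contact_force: [0.5, -0.0, -0.9]
gripper_width: 0.0456
```

play_rows --series '[0,0,0,0.12,0,0,0,0.12,0,0,0,0.12,0,0,0,0.12,0,0,0,0.12]'

```text
time_s: 2.6
tcp_pos: [0.5332, -0.0637, 0.2262]
eef_rot: [-4.5, 90.0, 175.1]
contact_force: [-0.7, 0.9, 0.6]
gripper_width: 0.0455
```

play_rows --series '[0,0,0,0.12,0,0,0,0.12,0,0,0,0.12,0,0,0,0.12,0,0,0,0.12]'

```text
time_s: 3.02
tcp_pos: [0.5332, -0.0637, 0.2262]
eef_rot: [35.1, 90.0, -179.8]
contact_force: [-0.4, -0.0, -0.3]
gripper_width: 0.0458
```

play_rows --series '[0,0,0,0.12,0,0,0,0.12,0,0,0,0.12,0,0,0,0.12,0,0,0,0.12]'

```text
time_s: 3.43
tcp_pos: [0.5331, -0.0637, 0.2262]
eef_rot: [70.7, 90.0, -178.5]
contact_force: [-0.3, -0.4, -0.3]
gripper_width: 0.0457
```

Run:
```python
from h import *
b=np.load('box.npy')
rep(bt(0,0,.2256),np.degrees(b[2])+90)
```

```text
t 3.43 tcp [ 0.5331 -0.0637  0.2262] psi 110.79 tilt [-8.e-04 -0.e+00 -1.e+00] j [ 14.1   7.6 -16.7  -0.  -65.7 -83.3] F [-0.3 -0.4 -0.3] w 0.0457
tool shift mm [ 0.6  1.4 -8.3] spin rad 0.1569
```

play_rows --series '[0.02,0.0,-0.004,0.08,0.02,0,-0.004,0.077,0.03,0.0,0,0,0.03,0,0,0,0.02,0,0,0]'

```text
time_s: 3.85
tcp_pos: [0.5345, -0.0714, 0.1038]
eef_rot: [76.9, 89.8, 179.0]
contact_force: [-1.0, -0.3, -0.4]
gripper_width: 0.0452
```

Run:
```python
from h import *
from plant import capture
b=np.load('box.npy')
c=capture("side"); im=c["img"]
rep(bt(0,0,.038),np.degrees(b[2])+90)
cv2.imwrite("pics/s1.png",cv2.resize(im[130:290,230:350],None,fx=5,fy=3.75*1.33/1.0*1.0,interpolation=cv2.INTER_CUBIC)[:800])
t=capture("top")["img"]
cv2.imwrite("pics/t1.png",cv2.resize(t[150:275,280:400],None,fx=4.8,fy=4.8,interpolation=cv2.INTER_CUBIC))
```

```text
t 3.9 tcp [ 0.5325 -0.0715  0.1006] psi 102.05 tilt [-7.8e-03 -2.0e-04 -1.0e+00] j [ 13.2  14.8 -25.8  -0.1 -49.8 -91.1] F [-3.   0.3 -4. ] w 0.0454
tool shift mm [62.6 -2.5 -1. ] spin rad 0.0044
```

View pics/s1.png

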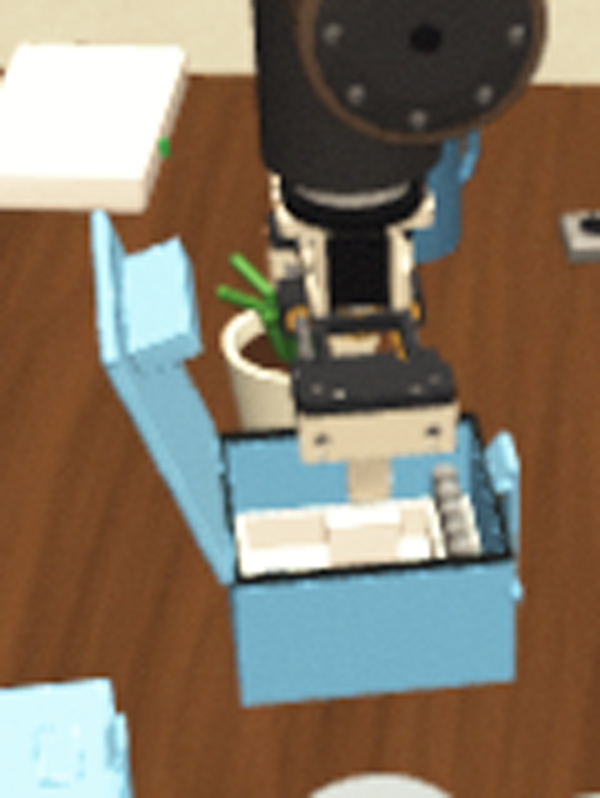

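View pics/t1.png

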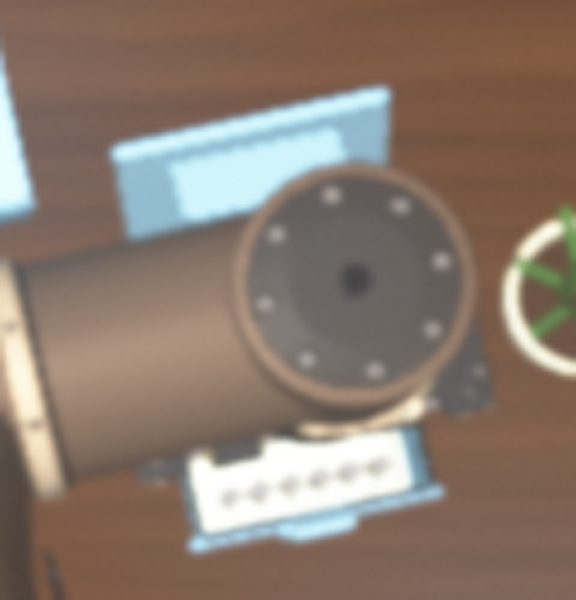

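play_rows --series '[0.015,-0.0015,0,0,0.015,0,0,0,0.01,0,0,0,0,0,0,0,0,0,0,0]'

```text
time_s: 4.37
tcp_pos: [0.5377, -0.071, 0.0671]
eef_rot: [154.7, 90.0, -103.2]
contact_force: [0.2, 0.6, 0.3]
gripper_width: 0.0453
```

Run:
```python
from h import *
b=np.load('box.npy')
rep(bt(0,0,.038),np.degrees(b[2])+90)
```

```text
t 4.37 tcp [ 0.5377 -0.071   0.0671] psi 102.15 tilt [-1.e-04 -3.e-04 -1.e+00] j [ 13.2  17.4 -27.6   0.  -45.  -91.1] F [0.2 0.6 0.3] w 0.0453
tool shift mm [29.1  3.1 -0.3] spin rad 0.0061
```

play_rows --series '[0.012,0.003,0,0.006,0.012,0,0,0,0.005,0,0,0,0,0,0,0,0,0,0,0]'

```text
time_s: 4.78
tcp_pos: [0.5351, -0.0716, 0.0384]
eef_rot: [-111.6, 90.0, -9.8]
contact_force: [0.3, -0.7, -0.6]
gripper_width: 0.0453
```

play_rows --series '[0,0,0,0,0,0,0,0,0,0,0,0,0,0,0,0,0,0,0,0]' --jaw 0 --squeeze 45

```text
time_s: 5.2
tcp_pos: [0.5347, -0.0716, 0.0378]
eef_rot: [-90.5, 90.0, 11.3]
contact_force: [0.6, -0.5, -0.5]
gripper_width: 0.0178
```

play_rows --series '[0,0,0,0,0,0,0,0,0,0,0,0,0,0,0,0,0,0,0,0]'

```text
time_s: 5.62
tcp_pos: [0.5346, -0.0715, 0.0377]
eef_rot: [-97.4, 90.0, 4.4]
contact_force: [-1.4, 1.0, 3.2]
gripper_width: 0.0118
```

Run:
```python
from h import *
b=np.load('box.npy')
rep(bt(0,0,.038),np.degrees(b[2])+90)
```

```text
t 5.62 tcp [ 0.5346 -0.0715  0.0377] psi 101.79 tilt [ 1.e-04  0.e+00 -1.e+00] j [ 13.2  19.5 -29.6   0.  -40.9 -91.4] F [-1.4  1.   3.2] w 0.0118
tool shift mm [-0.3 -0.  -0.4] spin rad -0.0001
```

Gripped at 11.8 mm, which matches the fin. Now I lift, slowly at first.

play_rows --series '[-0.005,0,0,0,-0.01,0,0,0,-0.015,0,0,0,-0.015,0,0,0,-0.015,0,0,0]'

```text
time_s: 6.03
tcp_pos: [0.5343, -0.0716, 0.0986]
eef_rot: [81.3, 90.0, -176.9]
contact_force: [0.6, 0.4, -2.6]
gripper_width: 0.0117
```

play_rows --series '[-0.02,0,0,0,-0.02,0,0,0,-0.02,0,0,0,-0.02,0,0,0,0,0,0,0]'

```text
time_s: 6.45
tcp_pos: [0.5366, -0.0716, 0.1823]
eef_rot: [-99.4, 89.6, 2.4]
contact_force: [0.8, -0.6, -2.7]
gripper_width: 0.0117
```

Run:
```python
from h import *
from plant import capture
b=np.load('box.npy')
c=capture("side"); im=c["img"]
rep(bt(-.055,0,.178),np.degrees(b[2])+90)
cv2.imwrite("pics/s2.png",cv2.resize(im[90:290,220:370],None,fx=4,fy=3,interpolation=cv2.INTER_CUBIC))
```

```text
t 6.5 tcp [ 0.5357 -0.0714  0.1801] psi 101.8 tilt [ 4.4e-03  8.0e-04 -1.0e+00] j [ 13.2   9.9 -20.4   0.  -59.5 -91.4] F [-0.3  0.3 -3.4] w 0.012
tool shift mm [ 1.9 56.  -0.3] spin rad -0.0
```

View pics/s2.png

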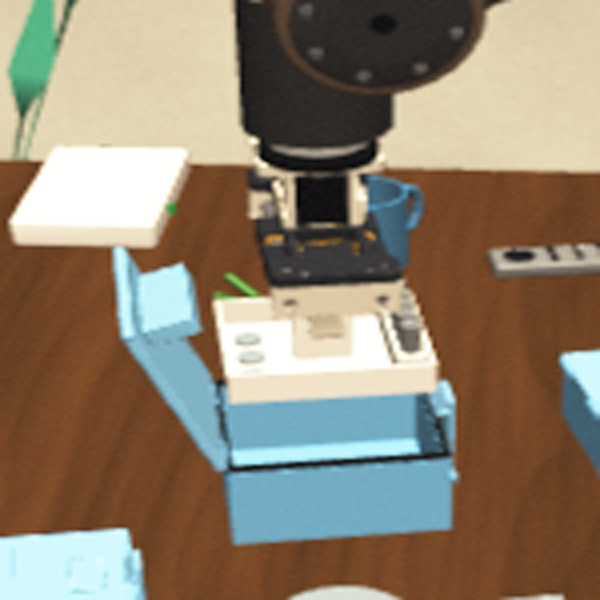

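play_rows --series '[0,0.014,0,0,0,0.014,0,0,0,0.014,0,0,0,0.014,0,0,0,0,0,0]'

```text
time_s: 6.92
tcp_pos: [0.4763, -0.0835, 0.1765]
eef_rot: [71.0, 89.8, 172.7]
contact_force: [-1.2, 0.0, -2.7]
gripper_width: 0.0114
```

play_rows --series '[0,0,0,-0.06,0,0,0,-0.12,0,0,0,-0.12,0,0,0,-0.12,0,0,0,-0.12]'

```text
time_s: 7.33
tcp_pos: [0.4792, -0.083, 0.1767]
eef_rot: [44.7, 89.9, 177.8]
contact_force: [-0.5, 0.1, -2.7]
gripper_width: 0.0118
```

play_rows --series '[0,0,0,-0.12,0,0,0,-0.12,0,0,0,-0.12,0,0,0,-0.12,0,0,0,-0.12]'

```text
time_s: 7.75
tcp_pos: [0.4793, -0.083, 0.1767]
eef_rot: [12.0, 89.9, 179.4]
contact_force: [0.2, -0.6, -2.1]
gripper_width: 0.0119
```

play_rows --series '[0,0,0,-0.12,0,0,0,-0.12,0,0,0,-0.12,0,0,0,-0.12,0,0,0,-0.12]'

```text
time_s: 8.17
tcp_pos: [0.4792, -0.083, 0.1767]
eef_rot: [-23.5, 89.9, 178.3]
contact_force: [-0.0, -0.3, -2.3]
gripper_width: 0.0121
```

play_rows --series '[0,0,0,-0.12,0,0,0,-0.12,0,0,0,-0.12,0,0,0,-0.12,0,0,0,-0.12]'

```text
time_s: 8.58
tcp_pos: [0.4792, -0.083, 0.1766]
eef_rot: [-55.9, 89.9, -179.7]
contact_force: [-0.1, -0.3, -2.8]
gripper_width: 0.0118
```

play_rows --series '[0,0,0,-0.12,0,0,0,-0.12,0,0,0,-0.12,0,0,0,-0.12,0,0,0,-0.12]'

```text
time_s: 9.0
tcp_pos: [0.4792, -0.083, 0.1766]
eef_rot: [-88.9, 89.9, -178.3]
contact_force: [1.1, -0.1, -3.3]
gripper_width: 0.0118
```

play_rows --series '[0,0,0,-0.06,0,0,0,-0.02,0,0,0,0,0,0,0,0,0,0,0,0]'

```text
time_s: 9.42
tcp_pos: [0.4796, -0.083, 0.1773]
eef_rot: [-89.6, 90.0, -174.9]
contact_force: [0.3, 0.4, -2.6]
gripper_width: 0.0116
```

Run:
```python
from h import *
from plant import capture
b=np.load('box.npy')
rep(bt(0,0,.178),np.degrees(b[2])-90)
for n in("side","top"):
    c=capture(n); pickle.dump(c,open(f"pics/{n}3.pkl","wb")); 
im=pickle.load(open("pics/side3.pkl","rb"))["img"]
cv2.imwrite("pics/s3.png",cv2.resize(im[140:290,230:370],None,fx=5,fy=4,interpolation=cv2.INTER_CUBIC))
im=pickle.load(open("pics/top3.pkl","rb"))["img"]
cv2.imwrite("pics/t3.png",cv2.resize(im[150:290,280:400],None,fx=4,fy=4,interpolation=cv2.INTER_CUBIC))
```

```text
t 9.42 tcp [ 0.4796 -0.083   0.1773] psi -85.28 tilt [-5.e-04 -0.e+00 -1.e+00] j [ 13.4   5.  -26.6  -0.  -58.5  81.3] F [ 0.3  0.4 -2.6] w 0.0116
tool shift mm [-0.7 55.8 -6.5] spin rad -0.1235
```

View pics/s3.png

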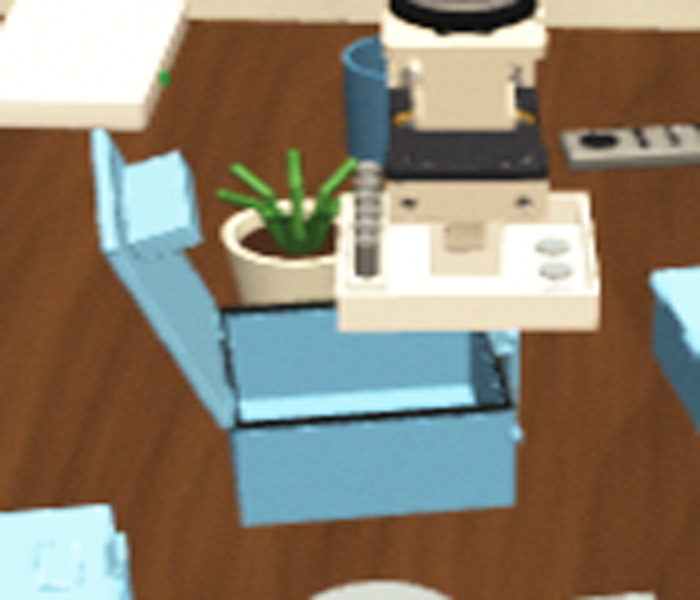

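View pics/t3.png

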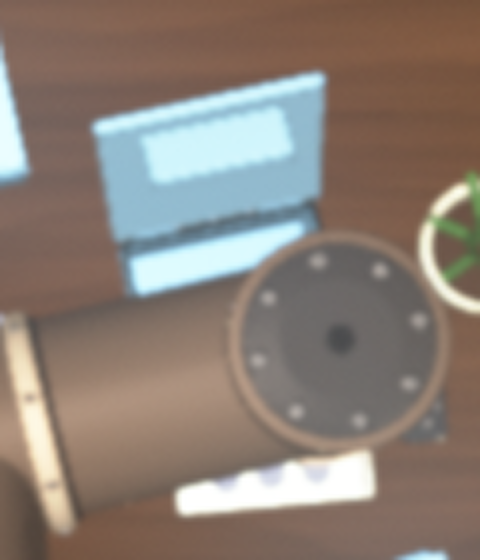

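play_rows --series '[0,0,0,-0.06,0,0,0,-0.06,0,0,0,-0.003,0,0,0,0,0,0,0,0]'

```text
time_s: 9.93
tcp_pos: [0.4797, -0.083, 0.1776]
eef_rot: [-145.3, 90.0, 136.4]
contact_force: [0.1, -0.6, -2.9]
gripper_width: 0.0118
```

Run:
```python
from h import *
from plant import capture,get_state
b=np.load('box.npy')
rep(bt(0,0,.178),np.degrees(b[2])-90)
s=get_state()
c=capture("side"); pickle.dump((c,s),open("pics/side4.pkl","wb"))
im=cv2.resize(c["img"][165:275,240:360],None,fx=6,fy=5.4,interpolation=cv2.INTER_CUBIC)
cv2.imwrite("pics/s4.png",im)
# overlay predicted caddy
R=R_of(s); ps=np.arctan2(R[1,2],R[0,2]); yaw=ps+np.pi/2
cen=s["tcp_pos"]-[0,0,.033]
im2=im.copy()
def L(P,col):
    q=(proj(c,P)+.5-[240,165])*[6,5.4]-.5
    cv2.polylines(im2,[np.int32(np.round(q*8))],True,col,1,cv2.LINE_AA,3)
rect=lambda x0,x1,y,z:np.array([(x0,y,z),(x1,y,z),(x1,-y,z),(x0,-y,z)])
for P,col in((rect(-.067,.067,.062,0),(0,0,255)),(rect(-.067,.067,.062,.028),(0,255,0)),(rect(-.02,.02,.006,.066),(255,0,0))):
    L(P@Rz(yaw).T+cen,col)
for x,y,z,col in((.075,.07,.0865,(0,0,255)),(.07,.065,.0865,(0,255,255)),(.075,.07,0,(0,255,0)),(.07,.065,.005,(255,0,255))):
    L(box2w(b,rect(-x,x,y,z)),col)
cv2.imwrite("pics/s4o.png",im2)
```

```text
t 9.93 tcp [ 0.4797 -0.083   0.1776] psi -78.25 tilt [-0.  0. -1.] j [ 13.4   5.  -26.5  -0.  -58.5  88.4] F [ 0.1 -0.6 -2.9] w 0.0118
tool shift mm [-0.4 56.1  0.4] spin rad -0.0009
```

View pics/s4o.png

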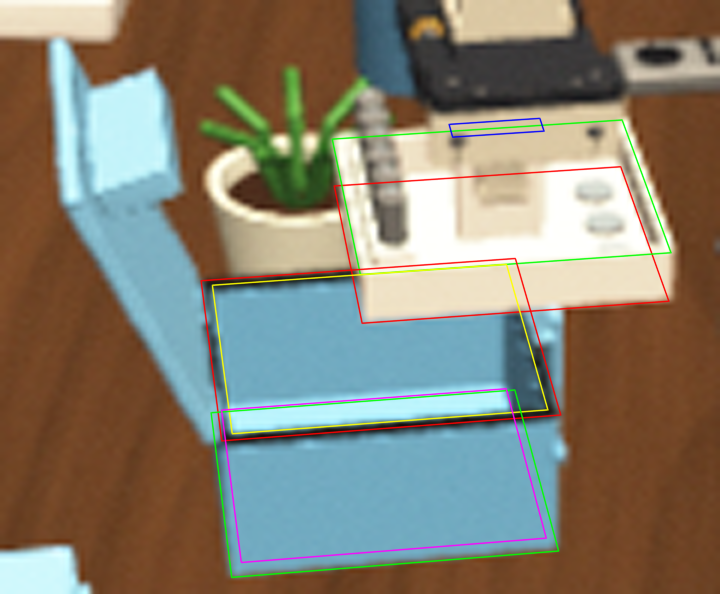

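View pics/s4.png

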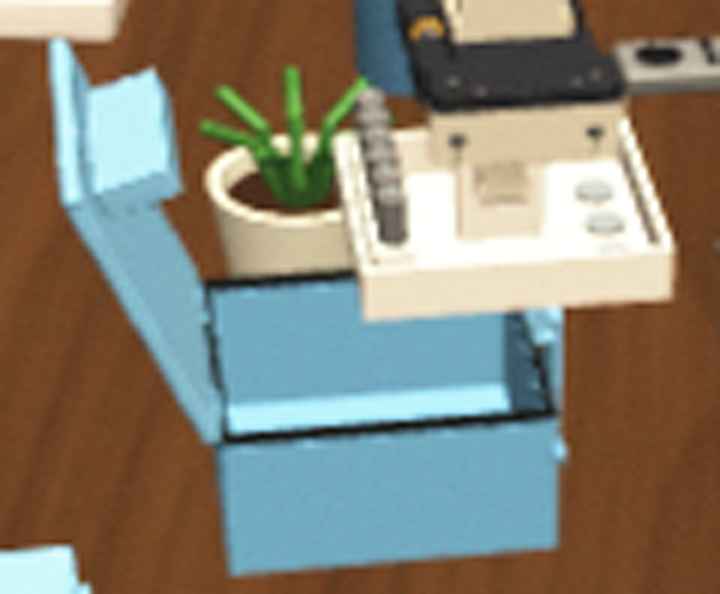

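play_rows --series '[0,0.0145,0,0,0,0.0145,0,0,0,0.0145,0,0,0,0.014,0,0,0,0,0,0]'

```text
time_s: 10.4
tcp_pos: [0.5384, -0.0708, 0.1774]
eef_rot: [55.4, 89.9, -22.8]
contact_force: [0.8, 0.9, -2.4]
gripper_width: 0.0116
```

play_rows --series '[0,0,0,0,0.014,0,0,0,0.014,0,0,0,0.012,0,0,0,0,0,0,0]'

```text
time_s: 10.82
tcp_pos: [0.5337, -0.0714, 0.1353]
eef_rot: [-99.8, 89.8, -178.0]
contact_force: [-0.4, -0.2, -3.0]
gripper_width: 0.0118
```

play_rows --series '[0,0,0,0,0,0,0,0,0,0,0,0,0,0,0,0,0,0,0,0]'

```text
time_s: 11.23
tcp_pos: [0.5363, -0.0712, 0.1382]
eef_rot: [87.3, 89.9, 9.2]
contact_force: [0.4, 0.7, -2.9]
gripper_width: 0.0117
```

```bash
cat > ov.py <<'E'
from h import *
from plant import capture,get_state
import sys
def run(name,dx=-.0015,psi=-90,z=.0377):
    b=np.load('box.npy')
    rep(bt(.0015,0,z),np.degrees(b[2])+psi)
    s=get_state()
    c=capture("side"); pickle.dump((c,s),open(f"pics/{name}.pkl","wb"))
    im=cv2.resize(c["img"][165:275,235:355],None,fx=6,fy=5.4,interpolation=cv2.INTER_CUBIC)
    cv2.imwrite(f"pics/{name}.png",im)
    R=R_of(s); ps=np.arctan2(R[1,2],R[0,2]); yaw=ps+np.pi/2
    cen=s["tcp_pos"]-[0,0,.033]+Rz(yaw)@[dx,0,0]
    im2=im.copy()
    def L(P,col):
        q=(proj(c,P)+.5-[235,165])*[6,5.4]-.5
        cv2.polylines(im2,[np.int32(np.round(q*8))],True,col,1,cv2.LINE_AA,3)
    rect=lambda x0,x1,y,z:np.array([(x0,y,z),(x1,y,z),(x1,-y,z),(x0,-y,z)])
    for P,col in((rect(-.067,.067,.062,0),(0,0,255)),(rect(-.067,.067,.062,.028),(0,255,0))):
        L(P@Rz(yaw).T+cen,col)
    for x,y,z,col in((.07,.065,.0865,(0,255,255)),(.075,.07,0,(0,255,0))):
        L(box2w(b,rect(-x,x,y,z)),col)
    cv2.imwrite(f"pics/{name}o.png",im2)
E
python3 -c "
from ov import *
run('s5')"
```

```text
t 11.23 tcp [ 0.5363 -0.0712  0.1382] psi -78.13 tilt [ 1.e-03  2.e-04 -1.e+00] j [ 13.2  12.4 -23.3   0.  -54.3  88.7] F [ 0.4  0.7 -2.9] w 0.0117
tool shift mm [100.5  -0.3   0.5] spin rad 0.0012
```

View pics/s5o.png

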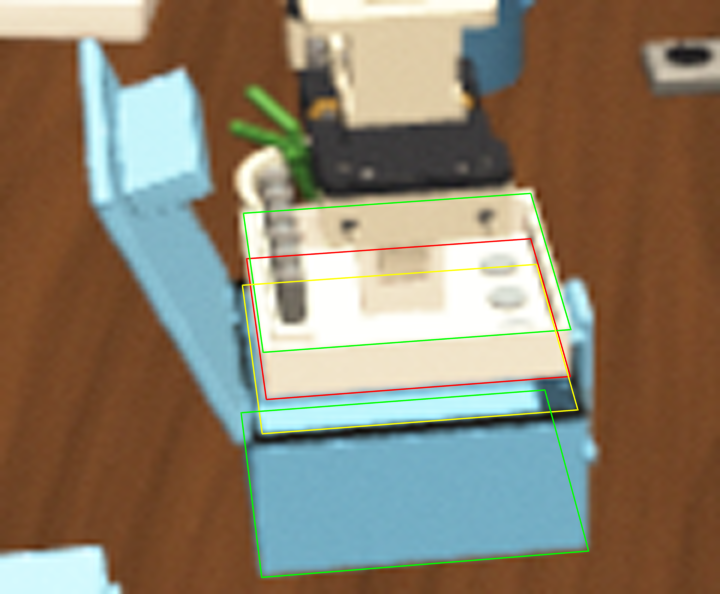

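View pics/s5.png

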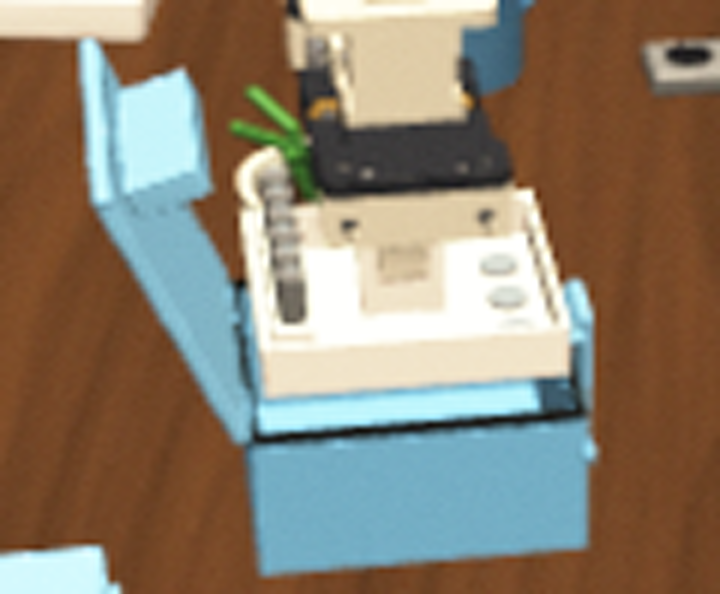

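play_rows --series '[0.01,0,0,0,0.01,0,0,0,0.01,0,0,0,0.008,0,0,0,0,0,0,0]'

```text
time_s: 11.7
tcp_pos: [0.5345, -0.0714, 0.0969]
eef_rot: [-95.6, 89.8, -173.8]
contact_force: [0.1, 0.4, -2.9]
gripper_width: 0.0117
```

play_rows --series '[0,0,0,0,0,0,0,0,0,0,0,0,0,0,0,0,0,0,0,0]'

```text
time_s: 12.12
tcp_pos: [0.5363, -0.0712, 0.1]
eef_rot: [88.0, 90.0, 9.9]
contact_force: [0.2, 0.8, -3.1]
gripper_width: 0.0116
```

```bash
python3 -c "
from ov import *
run('s6')"
```

```text
t 12.12 tcp [ 0.5363 -0.0712  0.1   ] psi -78.13 tilt [ 8.e-04  1.e-04 -1.e+00] j [ 13.2  14.8 -25.9   0.  -49.3  88.7] F [ 0.2  0.8 -3.1] w 0.0116
tool shift mm [62.3 -0.2  0.5] spin rad 0.0013
```

View pics/s6.png

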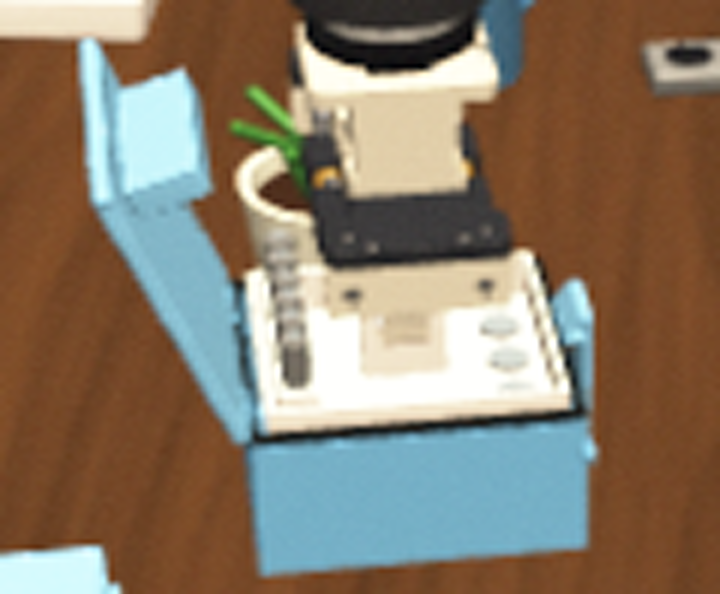

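play_rows --series '[0.009,0,0,0,0.009,0,0,0,0.009,0,0,0,0.009,0,0,0,0.009,0,0,0]'

```text
time_s: 12.58
tcp_pos: [0.5356, -0.0713, 0.0532]
eef_rot: [-91.5, 89.9, -169.6]
contact_force: [-0.7, -0.2, -2.6]
gripper_width: 0.0122
```

play_rows --series '[0.004,0,0,0,0.004,0,0,0,0.003,0,0,0,0.002,0,0,0,0,0,0,0]'

```text
time_s: 13.0
tcp_pos: [0.536, -0.0712, 0.0413]
eef_rot: [-88.7, 90.0, -166.8]
contact_force: [0.4, -0.9, -2.9]
gripper_width: 0.0119
```

play_rows --series '[0,0,0,0,0,0,0,0,0,0,0,0,0.002,0,0,0,0.002,0,0,0]'

```text
time_s: 13.42
tcp_pos: [0.5363, -0.0712, 0.0377]
eef_rot: [89.6, 90.0, 11.4]
contact_force: [-0.0, 0.1, -3.2]
gripper_width: 0.0115
```

```bash
python3 -c "
from ov import *
run('s7')"
```

```text
t 13.42 tcp [ 0.5363 -0.0712  0.0377] psi -78.13 tilt [ 8.e-04  2.e-04 -1.e+00] j [ 13.2  19.6 -29.4   0.  -41.   88.7] F [-0.   0.1 -3.2] w 0.0115
tool shift mm [ 0.  -0.2  0.5] spin rad 0.0013
```

View pics/s7.png

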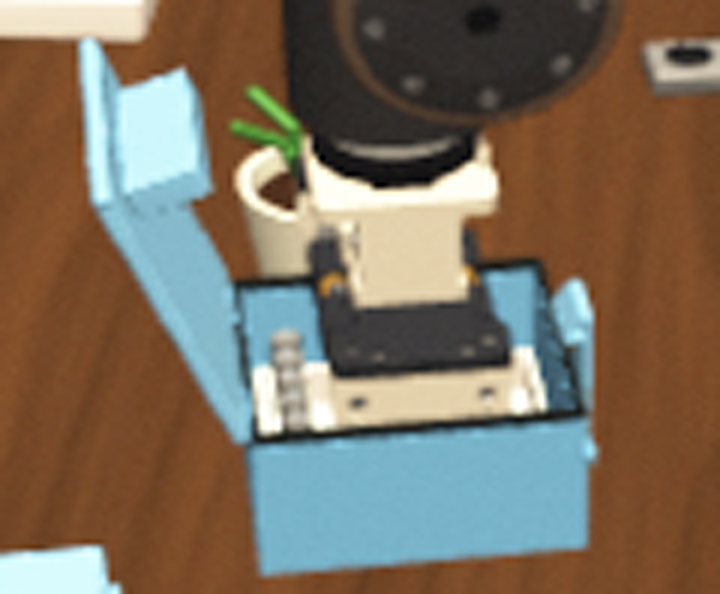

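play_rows --series '[0,0,0,0,0.001,0,0,0,0,0,0,0,0,0,0,0,0,0,0,0]'

```text
time_s: 13.88
tcp_pos: [0.5363, -0.0711, 0.0377]
eef_rot: [73.7, 90.0, -4.4]
contact_force: [-4.6, 1.1, 10.9]
gripper_width: 0.0117
```

Seated on the floor: the force jumped from -3 to +11 N with the height unchanged. Release, then rise.

play_rows --series '[0,0,0,0,0,0,0,0,0,0,0,0,0,0,0,0,0,0,0,0]' --jaw 50

```text
time_s: 14.3
tcp_pos: [0.5361, -0.0712, 0.0364]
eef_rot: [-71.7, 90.0, -149.9]
contact_force: [0.3, -0.1, -0.1]
gripper_width: 0.0395
```

play_rows --series '[0,0,0,0,-0.01,0,0,0,-0.02,0,0,0,-0.03,0,0,0,-0.03,0,0,0]'

```text
time_s: 14.72
tcp_pos: [0.5354, -0.0714, 0.1277]
eef_rot: [-86.2, 89.9, -164.3]
contact_force: [0.5, 0.3, 0.1]
gripper_width: 0.0432
```

play_rows --series '[-0.04,0,0,0,-0.04,-0.02,0,0,0,-0.04,0,0,0,-0.04,0,0,0,-0.04,0,0]' --jaw 0

```text
time_s: 15.13
tcp_pos: [0.399, -0.1, 0.2047]
eef_rot: [95.5, 89.9, 17.3]
contact_force: [-1.2, -0.1, 0.9]
gripper_width: 0.016
```

```bash
python3 -c "
from ov import *
run('s8')
from plant import capture
im=capture('top')['img']; cv2.imwrite('pics/t8.png',cv2.resize(im[140:290,270:420],None,fx=4,fy=4,interpolation=cv2.INTER_CUBIC))
"
```

```text
t 15.13 tcp [ 0.399  -0.1     0.2047] psi -78.13 tilt [ 1.3e-03  4.0e-04 -1.0e+00] j [ 13.7  -4.5 -32.2  -0.  -62.2  88.1] F [-1.2 -0.1  0.9] w 0.016
tool shift mm [167.2 139.9   0.5] spin rad 0.0012
```

View pics/s8.png

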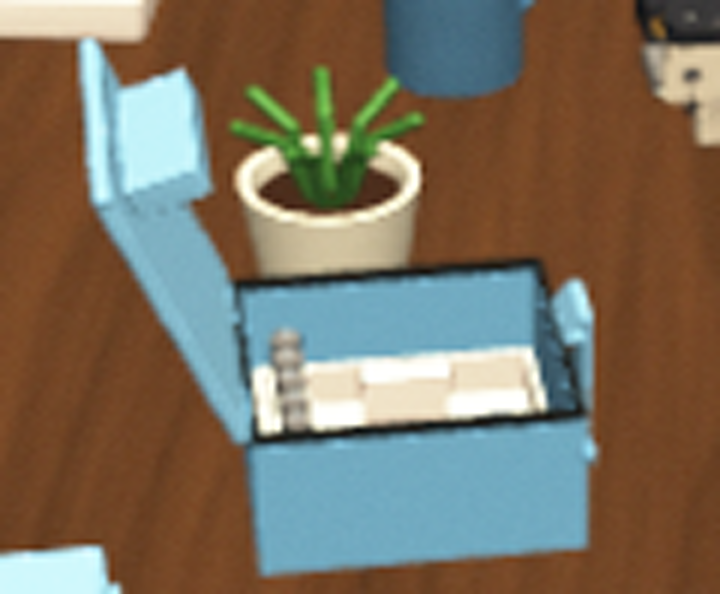

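View pics/t8.png

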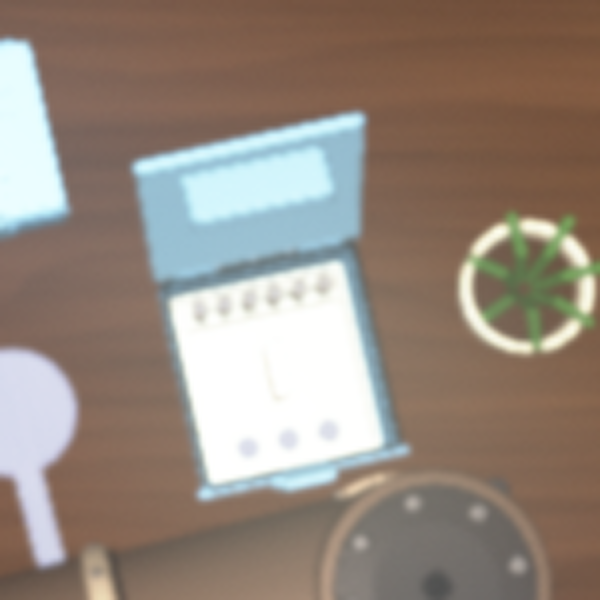

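play_rows --series '[-0.037,0,0,0,-0.037,0,0,0,-0.036,0,0,0,0,0.03,0,0,0,0.037,0,0]'

```text
time_s: 15.65
tcp_pos: [0.4667, -0.086, 0.3187]
eef_rot: [88.9, 89.5, 10.8]
contact_force: [0.2, 0.7, 0.1]
gripper_width: 0.0002
```

play_rows --series '[0,0.037,0,0,0,0.037,0,0,0,0.037,0,0,0,0.037,0,0,0,0.037,0,0]'

```text
time_s: 16.07
tcp_pos: [0.6486, -0.0476, 0.3144]
eef_rot: [65.9, 90.0, -12.2]
contact_force: [0.6, 0.1, 0.6]
gripper_width: 0.0003
```

play_rows --series '[0,0.037,0,0,0,0.037,0,0,0,0,0,0,0,0,0,0,0,0,0,0]'

```text
time_s: 16.48
tcp_pos: [0.7193, -0.0327, 0.3134]
eef_rot: [-81.7, 89.9, -159.8]
contact_force: [-0.2, 0.4, 0.1]
gripper_width: 0.0004
```

```bash
python3 -c "
from ov import *
b=np.load('box.npy')
rep(bt(.195,0,.19),np.degrees(b[2])-90)
c=capture('side');cv2.imwrite('pics/s9.png',cv2.resize(c['img'][100:290,180:370],None,fx=3,fy=3,interpolation=cv2.INTER_CUBIC))
"
```

```text
t 16.48 tcp [ 0.7193 -0.0327  0.3134] psi -78.13 tilt [-1.1e-03 -4.0e-04 -1.0e+00] j [ 12.8  23.   15.4   0.  -82.5  89. ] F [-0.2  0.4  0.1] w 0.0004
tool shift mm [123.4   6.4   0.6] spin rad 0.0012
```

View pics/s9.png

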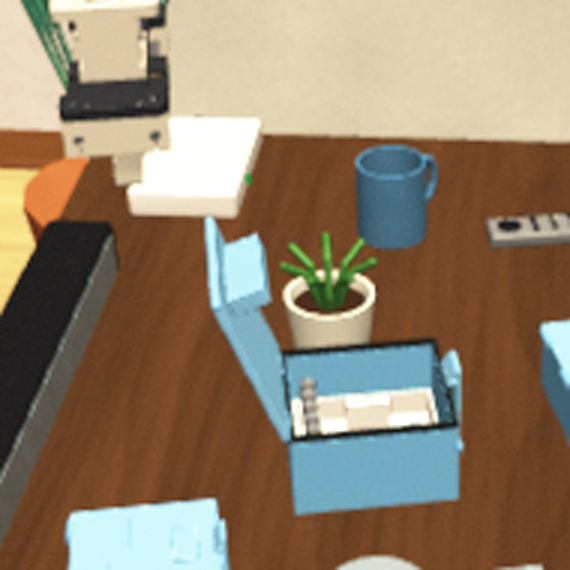

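```bash
python3 -c "
from h import *
A=np.radians(np.array([90,80,70,60,50,40,30,22,15,10,6,4]))
r=np.linspace(.105,.1295,len(A))
o=.007
C=np.array([[.078-ri*np.cos(a)+o*np.sin(a)+.0095,.0855+ri*np.sin(a)+o*np.cos(a)] for a,ri in zip(A,r)])
print(np.round(C*1e3,1)); print(np.round(np.diff(C,axis=0)*1e3,1))
"
```

```text
[[ 94.5 190.5]
 [ 75.8 192.3]
 [ 56.6 190.7]
 [ 37.7 185.7]
 [ 19.6 177.3]
 [  3.  165.5]
 [-11.5 150.7]
 [-21.7 137.2]
 [-29.3 124. ]
 [-34.4 114.1]
 [-38.3 105.8]
 [-41.2 101.5]]
[[-18.7   1.8]
 [-19.1  -1.6]
 [-18.9  -5. ]
 [-18.1  -8.5]
 [-16.6 -11.7]
 [-14.5 -14.8]
 [-10.2 -13.6]
 [ -7.6 -13.1]
 [ -5.1  -9.9]
 [ -3.9  -8.3]
 [ -2.9  -4.2]]
```

play_rows --series '[0.03,0,0,0,0.03,0,0,0,0.03,0,0,0,0.033,0,0,0,0,0,0,0]'

```text
time_s: 16.95
tcp_pos: [0.715, -0.0328, 0.1853]
eef_rot: [-104.5, 89.5, 177.3]
contact_force: [-1.3, -0.3, -1.6]
gripper_width: 0.0007
```

play_rows --series '[0,-0.012,0,0,0,-0.012,0,0,0,-0.012,0,0,0,-0.012,0,0,0,-0.012,0,0]'

```text
time_s: 17.37
tcp_pos: [0.6613, -0.0453, 0.1948]
eef_rot: [79.0, 89.7, 0.9]
contact_force: [2.5, -0.7, 1.8]
gripper_width: 0.0007
```

```bash
python3 -c "
from ov import *
b=np.load('box.npy')
rep(bt(.0945,0,.19),np.degrees(b[2])-90)
c=capture('side');cv2.imwrite('pics/s10.png',cv2.resize(c['img'][100:290,180:370],None,fx=3,fy=3,interpolation=cv2.INTER_CUBIC))
"
```

```text
t 17.37 tcp [ 0.6613 -0.0453  0.1948] psi -78.1 tilt [ 5.4e-03  1.0e-04 -1.0e+00] j [ 12.9  20.4  -3.8   0.1 -65.5  88.9] F [ 2.5 -0.7  1.8] w 0.0007
tool shift mm [  4.7 -34.9   0.2] spin rad 0.0018
```

View pics/s10.png

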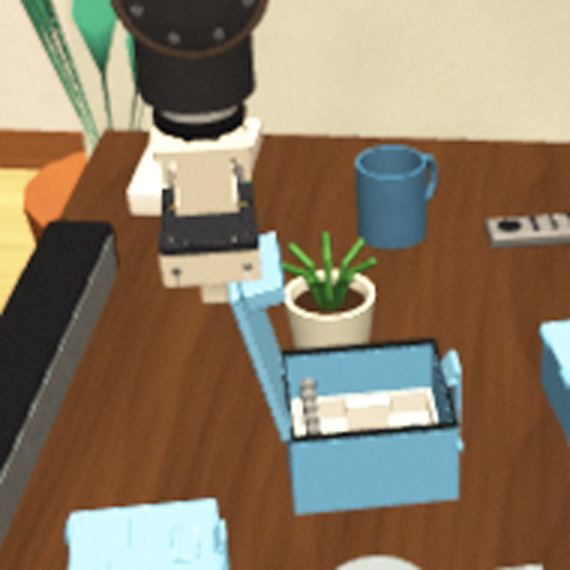

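play_rows --series '[0,-0.01,0,0,0,-0.01,0,0,0,-0.01,0,0,0,-0.01,0,0,0,-0.01,0,0]'

```text
time_s: 17.83
tcp_pos: [0.6108, -0.0555, 0.191]
eef_rot: [82.8, 90.0, 4.7]
contact_force: [1.5, 0.8, -0.3]
gripper_width: 0.0005
```

play_rows --series '[0,-0.01,0,0,0,-0.01,0,0,0,-0.01,0,0,0.002,-0.01,0,0,0.002,-0.01,0,0]'

```text
time_s: 18.25
tcp_pos: [0.5618, -0.0658, 0.1867]
eef_rot: [-122.0, 90.0, 159.9]
contact_force: [1.5, -0.5, -0.3]
gripper_width: 0.0006
```

```bash
python3 -c "
from ov import *
b=np.load('box.npy')
rep(bt(.0377,0,.1857),np.degrees(b[2])-90)
c=capture('side');cv2.imwrite('pics/s11.png',cv2.resize(c['img'][100:290,180:370],None,fx=3,fy=3,interpolation=cv2.INTER_CUBIC))
"
```

```text
t 18.25 tcp [ 0.5618 -0.0658  0.1867] psi -78.13 tilt [-1.e-04  0.e+00 -1.e+00] j [ 13.1  12.  -16.6  -0.  -61.3  88.7] F [ 1.5 -0.5 -0.3] w 0.0006
tool shift mm [ 1.  10.   0.6] spin rad 0.0012
```

View pics/s11.png

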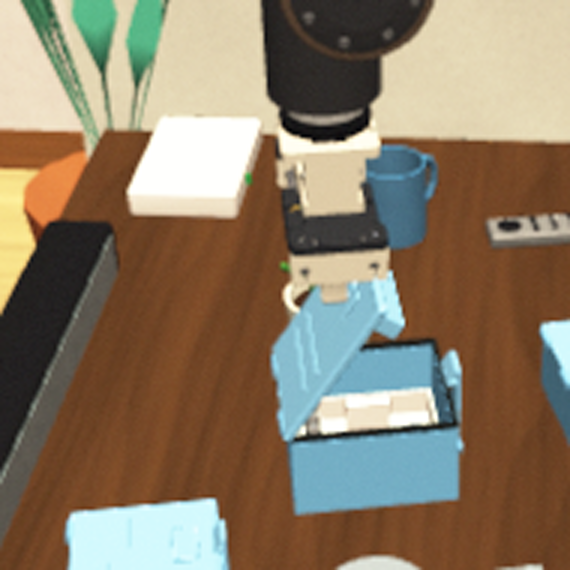

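play_rows --series '[0.009,-0.008,0,0,0.006,-0.008,0,0,0.006,-0.008,0,0,0.007,-0.007,0,0,0.008,-0.008,0,0]'

```text
time_s: 18.72
tcp_pos: [0.5241, -0.0737, 0.1503]
eef_rot: [75.2, 90.0, -3.0]
contact_force: [1.0, 0.7, 1.0]
gripper_width: 0.0003
```

play_rows --series '[0.007,-0.005,0,0,0.007,-0.005,0,0,0.007,-0.004,0,0,0.006,-0.004,0,0,0,0,0,0]'

```text
time_s: 19.13
tcp_pos: [0.5053, -0.0775, 0.1223]
eef_rot: [-98.1, 89.8, -176.3]
contact_force: [-0.6, 0.6, 0.0]
gripper_width: 0.0005
```

```bash
python3 -c "
from ov import *
b=np.load('box.npy')
rep(bt(-.0383,0,.1058),np.degrees(b[2])-90)
c=capture('side');cv2.imwrite('pics/s12.png',cv2.resize(c['img'][130:290,200:360],None,fx=3.7,fy=3.7,interpolation=cv2.INTER_CUBIC))
"
```

```text
t 19.13 tcp [ 0.5053 -0.0775  0.1223] psi -78.15 tilt [-2.8e-03 -2.0e-04 -1.0e+00] j [ 13.3  10.8 -27.8  -0.  -51.5  88.6] F [-0.6  0.6  0. ] w 0.0005
tool shift mm [16.5 -8.3  0.6] spin rad 0.0008
```

View pics/s12.png

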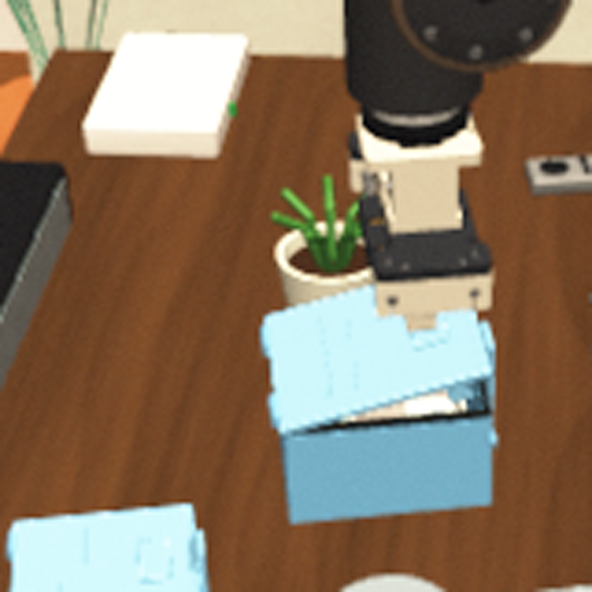

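play_rows --series '[0.004,-0.004,0,0,0.004,-0.004,0,0,0.005,-0.004,0,0,0.005,0,0,0,0.003,0,0,0]'

```text
time_s: 19.6
tcp_pos: [0.4939, -0.0801, 0.1023]
eef_rot: [-89.2, 89.9, -167.3]
contact_force: [-6.2, 0.8, 9.5]
gripper_width: 0.0004
```

play_rows --series '[0.002,0,0,0,0.001,0,0,0,0.001,0,0,0,0,0,0,0,0,0,0,0]'

```text
time_s: 20.02
tcp_pos: [0.4955, -0.0797, 0.0986]
eef_rot: [92.7, 90.0, 14.6]
contact_force: [-0.2, -0.3, 0.3]
gripper_width: 0.0006
```

```bash
python3 -c "
from ov import *
b=np.load('box.npy')
rep(bt(-.042,0,.092),np.degrees(b[2])-90)
c=capture('side');cv2.imwrite('pics/s13.png',cv2.resize(c['img'][170:290,230:350],None,fx=5,fy=5,interpolation=cv2.INTER_CUBIC))
"
```

```text
t 20.02 tcp [ 0.4955 -0.0797  0.0986] psi -78.13 tilt [ 3.e-04  1.e-04 -1.e+00] j [ 13.3  11.5 -30.7  -0.  -47.8  88.5] F [-0.2 -0.3  0.3] w 0.0006
tool shift mm [ 6.6 -2.   0.5] spin rad 0.0013
```

View pics/s13.png

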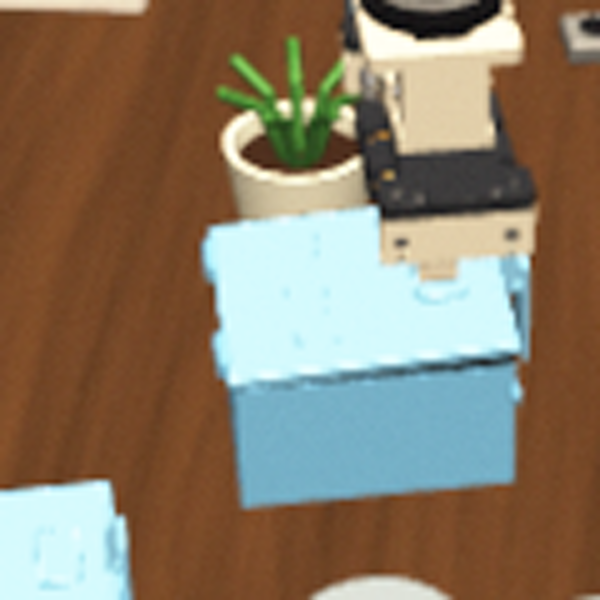

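play_rows --series '[0.001,-0.002,0,0,0.001,0,0,0,0.001,0,0,0,0.001,0,0,0,0.001,0,0,0]'

```text
time_s: 20.48
tcp_pos: [0.4942, -0.08, 0.0944]
eef_rot: [80.0, 89.9, 1.9]
contact_force: [-1.2, 1.1, 9.2]
gripper_width: 0.0005
```

play_rows --series '[0.001,0,0,0,0.0005,0,0,0,0.0005,0,0,0,0,0,0,0,0,0,0,0]'

```text
time_s: 20.9
tcp_pos: [0.4941, -0.0801, 0.0929]
eef_rot: [77.1, 89.9, -1.0]
contact_force: [-1.5, 2.0, 11.8]
gripper_width: 0.0004
```

play_rows --series '[0.0005,0,0,0,0.0005,0,0,0,0.0005,0,0,0,0,0,0,0,0,0,0,0]'

```text
time_s: 21.32
tcp_pos: [0.494, -0.0801, 0.0919]
eef_rot: [75.5, 89.9, -2.6]
contact_force: [-3.4, 3.2, 17.5]
gripper_width: 0.0001
```

```bash
python3 -c "
from ov import *
b=np.load('box.npy')
rep(bt(-.042,0,.092),np.degrees(b[2])-90)
c=capture('side');cv2.imwrite('pics/s14.png',cv2.resize(c['img'][190:270,260:350],None,fx=8,fy=7.5,interpolation=cv2.INTER_CUBIC))
"
```

```text
t 21.32 tcp [ 0.494  -0.0801  0.0919] psi -78.09 tilt [ 1.8e-03 -1.0e-04 -1.0e+00] j [ 13.4  11.9 -31.4   0.  -46.6  88.5] F [-3.4  3.2 17.5] w 0.0001
tool shift mm [-0.1 -0.5  0.4] spin rad 0.002
```

View pics/s14.png

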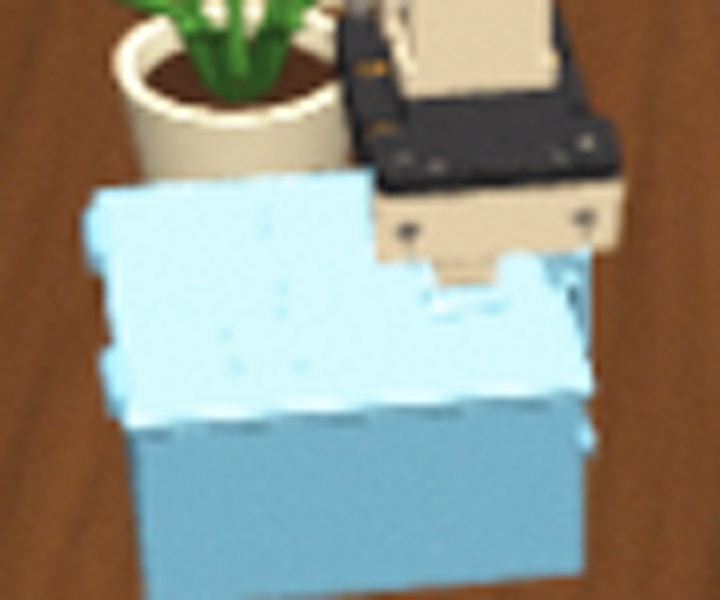

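play_rows --series '[0.0005,0,0,0,0.0005,0,0,0,0,0,0,0,0,0,0,0,0,0,0,0]'

```text
time_s: 21.78
tcp_pos: [0.494, -0.0801, 0.0912]
eef_rot: [74.2, 89.9, -3.9]
contact_force: [-6.0, 2.5, 21.7]
gripper_width: 0.0005
```

play_rows --series '[0.0005,0,0,0,0.0005,0,0,0,0,0,0,0,0,0,0,0,0,0,0,0]'

```text
time_s: 22.2
tcp_pos: [0.494, -0.0801, 0.0904]
eef_rot: [72.8, 89.9, -5.3]
contact_force: [-6.9, 3.2, 24.1]
gripper_width: 0.0008
```

```bash
python3 -c "
from ov import *
c=capture('side');cv2.imwrite('pics/s15.png',cv2.resize(c['img'][190:270,260:350],None,fx=8,fy=7.5,interpolation=cv2.INTER_CUBIC))
"
```

```text
(no output)
```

View pics/s15.png

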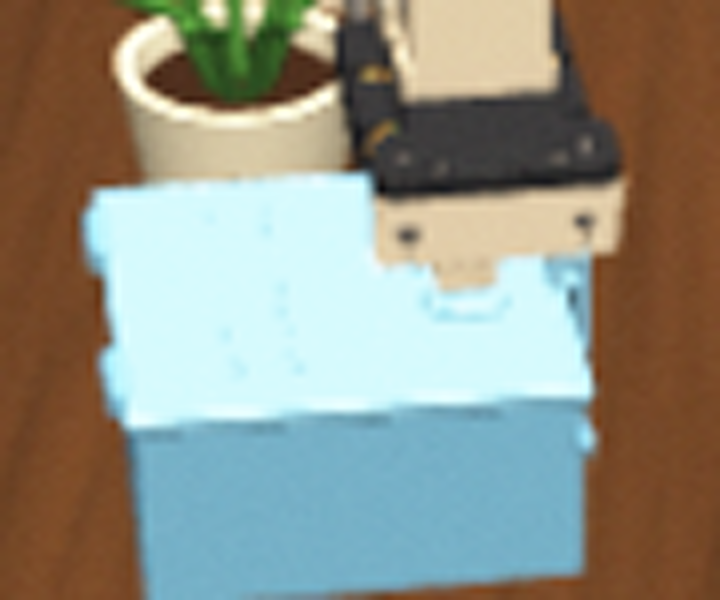

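play_rows --series '[-0.001,0,0,0,-0.001,0,0,0,0,0,0,0,0,0,0,0,0,0,0,0]'

```text
time_s: 22.67
tcp_pos: [0.4941, -0.0801, 0.092]
eef_rot: [75.0, 89.9, -3.1]
contact_force: [-3.9, 2.9, 19.6]
gripper_width: 0.0006
```

play_rows --series '[-0.001,0,0,0,0,0,0,0,0,0,0,0,0,0,0,0,0,0,0,0]'

```text
time_s: 23.08
tcp_pos: [0.4941, -0.0801, 0.0928]
eef_rot: [75.8, 89.9, -2.3]
contact_force: [-3.7, 2.3, 15.7]
gripper_width: 0.0005
```

play_rows --series '[-0.001,0,0,0,0,0,0,0,0,0,0,0,0,0,0,0,0,0,0,0]'

```text
time_s: 23.5
tcp_pos: [0.4939, -0.0801, 0.0931]
eef_rot: [79.0, 89.9, 0.9]
contact_force: [-1.3, 1.6, 11.1]
gripper_width: 0.0005
```

play_rows --series '[-0.001,0,0,0,0,0,0,0,0,0,0,0,0,0,0,0,0,0,0,0]'

```text
time_s: 23.92
tcp_pos: [0.493, -0.0802, 0.0933]
eef_rot: [-96.8, 90.0, -174.9]
contact_force: [-0.6, 1.2, 6.1]
gripper_width: 0.0005
```

play_rows --series '[-0.001,0,0,0,0,0,0,0,0,0,0,0,0,0,0,0,0,0,0,0]'

```text
time_s: 24.33
tcp_pos: [0.4932, -0.0802, 0.0941]
eef_rot: [-91.2, 90.0, -169.3]
contact_force: [-0.7, -0.4, -0.3]
gripper_width: 0.0004
```

play_rows --series '[-0.001,0,0,0,0,0,0,0,0,0,0,0,0,0,0,0,0,0,0,0]'

```text
time_s: 24.75
tcp_pos: [0.4934, -0.0802, 0.0953]
eef_rot: [69.4, 90.0, -8.8]
contact_force: [-0.3, -0.3, 0.1]
gripper_width: 0.0002
```

The lid stopped pushing back at about z 0.0935; unlatched it would have followed to about 0.0955. That suggests the clip caught. I'll retreat and look.

play_rows --series '[-0.02,0,0,0,-0.04,0,0,0,-0.04,0,0,0,-0.04,0,0,0,-0.03,0,0,0]'

```text
time_s: 25.17
tcp_pos: [0.4938, -0.0804, 0.269]
eef_rot: [77.1, 89.8, -1.0]
contact_force: [1.5, 0.3, 0.8]
gripper_width: 0.0002
```

play_rows --series '[0,-0.03,0.03,0,0,-0.02,0.04,0,0,0,0.04,0,0,0,0.04,0,0,0,0.04,0]'

```text
time_s: 25.58
tcp_pos: [0.4845, -0.2746, 0.266]
eef_rot: [70.8, 89.9, -7.3]
contact_force: [2.0, 1.5, 0.7]
gripper_width: 0.0003
```

play_rows --series '[0,0,0.04,0,0,0,0.04,0,0,0,0,0,0,0,0,0,0,0,0,0]'

```text
time_s: 26.0
tcp_pos: [0.5007, -0.3511, 0.2647]
eef_rot: [-130.4, 89.9, 151.4]
contact_force: [-0.8, 1.0, -0.7]
gripper_width: 0.0005
```

```bash
python3 -c "
from ov import *
b=np.load('box.npy')
rep(bt(-.042,0,.092))
c=capture('side');cv2.imwrite('pics/s16.png',cv2.resize(c['img'][180:270,255:355],None,fx=7,fy=6.6,interpolation=cv2.INTER_CUBIC))
cv2.imwrite('pics/s16f.png',c['img'])
# overlay lid at 0 and .025
im=cv2.resize(c['img'][180:270,255:355],None,fx=7,fy=6.6,interpolation=cv2.INTER_CUBIC)
for a,col in((0,(0,0,255)),(.025,(0,160,0))):
    for o in (.004,-.004):
        P=box2w(b,np.array([lidp(a,r,y,o) for r,y in((.004,.073),(.156,.073),(.156,-.073),(.004,-.073))]))
        q=(proj(c,P)+.5-[255,180])*[7,6.6]-.5
        cv2.polylines(im,[np.int32(q*8)],True,col,1,cv2.LINE_AA,3)
cv2.imwrite('pics/s16o.png',im)
t=capture('top');cv2.imwrite('pics/t16.png',t['img'])
cv2.imwrite('pics/t16z.png',cv2.resize(t['img'][170:280,290:400],None,fx=5.4,fy=5.4,interpolation=cv2.INTER_CUBIC))
"
```

```text
t 26.0 tcp [ 0.5007 -0.3511  0.2647] psi -78.19 tilt [-1.e-03  6.e-04 -1.e+00] j [-16.8  13.4  -4.3  -0.  -72.3 118.6] F [-0.8  1.  -0.7] w 0.0005
tool shift mm [ 172.9   48.6 -266.2] spin rad None
```

View pics/s16.png

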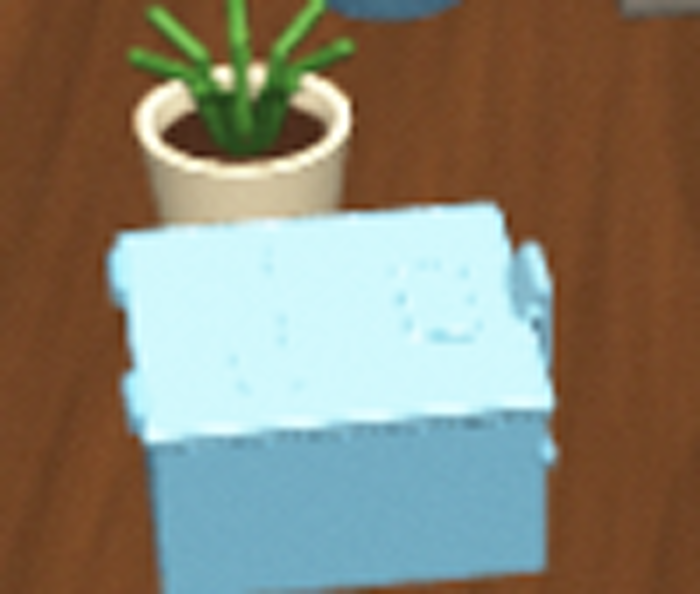

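View pics/s16o.png

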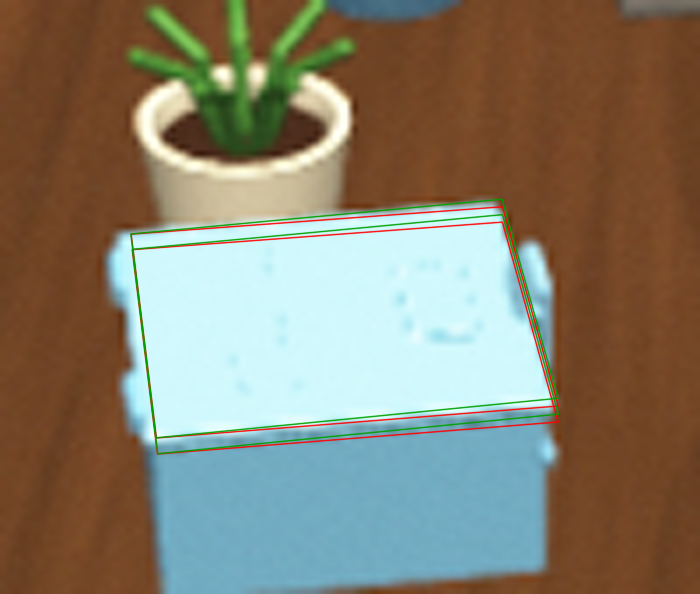

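View pics/t16z.png

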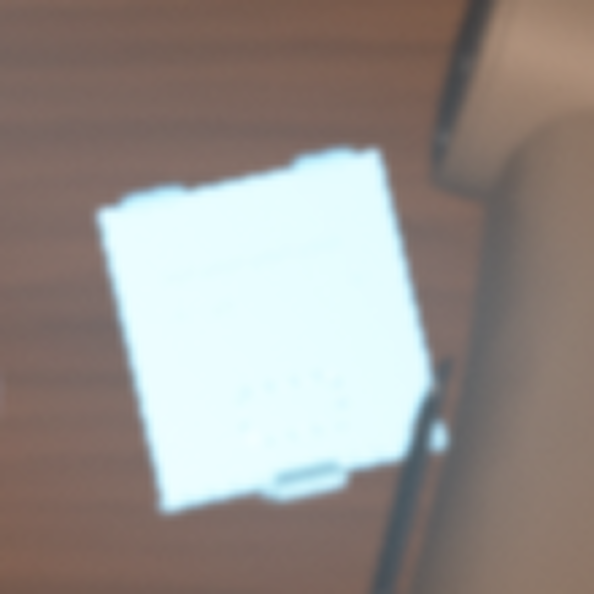

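View pics/t16.png

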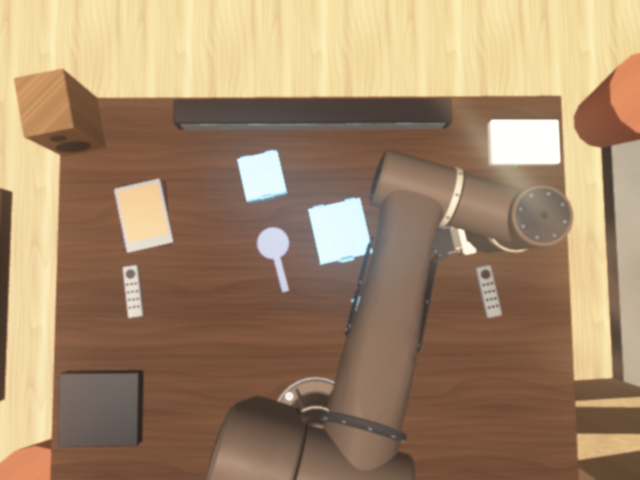

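```bash
python3 -c "
from h import *
a=pickle.load(open('pics/s8.pkl','rb'))[0]['img']; d=cv2.imread('pics/s16f.png')
s0=pickle.load(open('pics/side4.pkl','rb'))[0]['img']; s13=None
f=lambda i:cv2.resize(i[205:260,310:345],None,fx=9,fy=9,interpolation=cv2.INTER_CUBIC)
cv2.imwrite('pics/cmp.png',np.hstack([f(a),f(d)]))
t0=pickle.load(open('pics/top0.pkl','rb'))['img']; t1=cv2.imread('pics/t16.png')
g=lambda i:cv2.resize(i[240:272,325:370],None,fx=8,fy=8,interpolation=cv2.INTER_CUBIC)
cv2.imwrite('pics/cmpt.png',np.vstack([g(t0),g(t1)]))
b=np.load('box.npy')
from plant import capture
for n in('side','top'):
    c=capture(n)
    print(n,np.round(proj(c,box2w(b,[-.0735,0,.0899])),1))
"
```

```text
side [[328.5 225.3]]
top [[345.8 257.3]]
```

View pics/cmp.png

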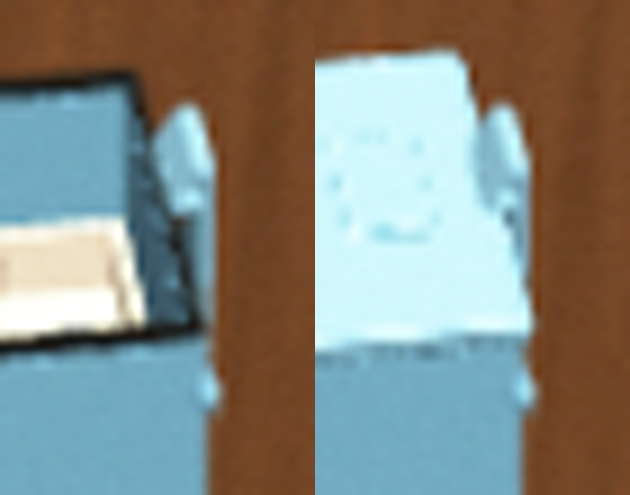

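View pics/cmpt.png

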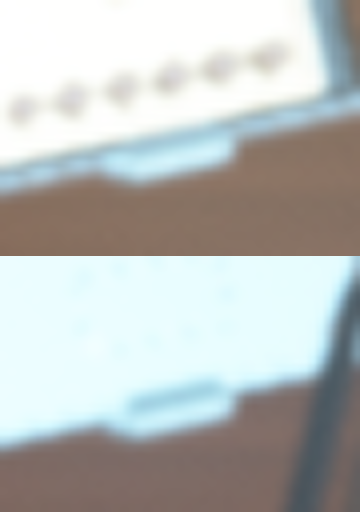

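The clip is at its home position in both views, with its nose lying over the lid's edge. Nothing else has moved, so I'm handing in.

```bash
python3 -c "
from plant import close_job
print(close_job())"
```

```text
the job is handed in; nothing more can be done
None
```

The job is done and handed in at about 26 s. I lifted the caddy out, turned it half a turn, set it back with the batteries at the hinge side and released it. Then I swung the lid over and pressed it down until the clip caught.

**Last checks**
- **Caddy:** both camera views before closing showed it flat on the box floor with the batteries at the hinge side.
- **Clip:** it sits at its home pixel position in both views, with its nose over the lid's edge.
- **Lid height:** on release the push-back faded out between a tool height of about 93.3 and 94.1 mm. Shut is 92.5 mm, and an unlatched lid would have followed to about 95.5 mm. The lid-angle overlay in the side view was too coarse to confirm this on its own.
- **Force:** pressing peaked at about 24 N in the readings.
- **Bystanders:** by eye in the final top view they are where they started. The arm was clear of everything, with no contact force beyond sensor noise.

**What didn't go exactly to plan**
- The half turn first stopped 0.12 rad short; I corrected it before lowering the caddy.
- The caddy sat about 1.5 mm off-centre in the grip along its length. I allowed for that, and it went in without touching the walls.

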